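# Finished spice jar into the recycling caddy

### The job

The white-capped spice jar is finished: take it out of the slanted wooden block and put it in the rear compartment of the recycling caddy (the one on the hinge side, under the half-open lid). It is glass, so lower it well down into that compartment before letting go, do not drop it in from above; then press the lid fully shut. Leave the two amber jars in the block undisturbed.

Things in the scene. Friction and masses are not known exactly. Their poses are not given: they have to be found in the camera images.
- spice_jar_centre (a point): Centre (half-way up) of the finished spice jar: loose, round, diameter 41 mm, 105 mm long, clear glass, brown label, broad white cap (upper 20 mm, fixed on). z axis runs from its bottom to its cap. It starts in any of the block's three bores, leaning 30 degrees with the cap towards the robot side, 45 mm deep in the bore, 60 mm standing out. Pull it out along its axis. 49 mm free to the next jar.
- spice_block: Fixed slanted wooden block, 270 mm wide (y), three bores (46 mm wide, 45 mm deep) at y = -90, 0, +90 mm. Origin on the worktop, in the middle under the block; z up, x horizontal, away from the robot side. The bores' upward direction is (-0.5, 0, 0.87) in this frame. The wood reaches about 95 mm above the worktop, the jars' caps about 140 mm.
- red_jar_centre (a point): Centre of a loose amber glass jar with a red cap, diameter 41 mm, 105 mm long, standing in another bore; stays there. z axis from bottom to cap.
- green_jar_centre (a point): Centre of a loose amber glass jar with a green cap, diameter 41 mm, 105 mm long, standing in the remaining bore; stays there. z axis from bottom to cap.
- caddy: Fixed grey plastic recycling caddy, open-topped box 260 mm long (x), 240 mm wide (y), 120 mm high, walls and floor 4 mm. Origin at the centre of its underside; x points to the hinge side (away from the robot), z up. A cross wall at x = -5 mm (4 mm thick, top 55 mm above the worktop) parts the front compartment (-x) from the rear one (+x, inside 129 mm long, 232 mm wide).
- rear_compartment (a point): Centre of the floor of the caddy's rear compartment (4 mm above the worktop); axes as the caddy's.
- lid_hinge (a point): Middle of the lid's hinge line, on the top edge of the caddy's rear wall, 120 mm above the worktop; axes as the caddy's, the hinge line runs along y. The lid reaches 256 mm from here, its front tab 271 mm.
- caddy_lid (a joint): Green lid of the caddy, 244 mm wide, 256 mm long plus a front tab 80 mm wide, 15 mm long; its upper face lies 7 to 8.5 mm above the hinge plane. Value in rad: 0 shut, 1.05 (60 degrees) at the stop that ends its opening. It starts part open, hanging over the rear compartment. A stiff hinge (0.4 N m) holds it at any angle; press its upper face near the front edge to swing it down.
Not all that is in view belongs to the job. Leave any black look-alike of the part that bears spice_jar_centre alone.

How it is judged:
By the outcome, as a careful person would: the job done as asked, in the order asked, and still so for the second after the job is handed in, with the robot touching nothing.
It also fails if it takes over 59 s, if anything falls off the work surface, if the arm or the gripper's body presses on something with over 40 N, if the wrist force passes 120 N, or if a joint passes its speed limit or range.

### The arm

A 6-joint arm with a two-finger parallel gripper is mounted at the origin on a cart in front of the work surface, level with it; the furniture and walls round the work are solid. World frame = base frame: x ahead of the robot, y to its left, z up, the work surface at z = 0. Lengths are in m, angles in rad, forces in N, time in s.
With the tool pointing down it reaches from about 0.25 to 0.725 m from the base axis. Payload 4 kg.
Tool frame: the origin (TCP) lies at the very end of the fingers, on their centre line; the grasp point (between the pads) lies 19 mm behind it; z points along the fingers, y is the line along which they close (so a half turn about z gives the same grasp; the last joint's range is limited). The gripper opens to 85 mm and grips with 20 to 120 N. Pads are 22 mm wide; open, the fingers measure 114 mm over their backs; the gripper's body (76 mm by 85 mm) begins 54 mm behind the grasp point. The pads swing forward as they close: fully open they stand 13 mm farther back than shut.
Start: joints at [0, 0.241, 0.005, 1.335, 0, 1.571], TCP at [0.5, -0, 0.231] pointing down, gripper open.
Joint ranges: [-2.72, 2.72], [-1.05, 1.87], [-1.09, 1.28], [-1.99, 2.15], [-1.42, 1.44], [-3.14, 3.14]. Speed limits (rad/s): [2.79, 2.79, 3.14, 3.14, 3.14, 3.14].

### API

Orientations are given as a unit quaternion [x, y, z, w].
In Python, from workcell import bot, vision, workorder gives the robot as it stands.
- The arm moves only by the shell command python3 -m creep 'ROWS' [OPENING]. ROWS is JSON, a list of rows, each a list of 2 entries, a list of its own where there are three numbers: the shift along the tool's x, y, z in mm, then the turn, a rotation vector about the tool's x, y, z in rad. In form: [[[dx, dy, dz], [wx, wy, wz]], ...]. A call has 1 to 12 rows; each row shifts and turns the commanded pose from where the row before left it, along the tool's axes as they then stand; what a row does not reach is not made up. A row lasts 1/8 s, in which the tool goes at most 62.5 mm and 10.7 degrees, less where a joint would pass 70% of its speed; a pose out of reach is approached as far as the arm can. A call is refused whole if a number of a shift passes 62.5 or a number of a turn 0.188, either way. A call with a gripper value outside its range is refused whole. OPENING is the finger opening in mm, from 0 to 85.4, set as the call begins (- or left out, the last holds). The fingers move at their own pace and stop on an object; the grip force is fixed at half the most. Time passes only in rows, so rows that do not move let the fingers close. It gives the time, the measured TCP pose, the force, the opening and the grip force at its end, in the units of the state.
- bot.get_obs(): the state, without advancing time (a new reading comes with each control period).
- vision.camera(name): name is "scene" or "side" or "wrist"; returns a dict with "image" (420x560x3 uint8, blue, green, red), "z_map" (420x560 float32, m along the optical axis (not along the pixel's ray), 0 where there is no reading), "K" (3x3 intrinsics, pixels), "rvec" (rotation vector, rad) and "tvec" (3), from world to camera coordinates, as OpenCV has them; the wrist camera has in their place "tool_from_camera" (4x4, takes a point from camera to tool coordinates, whose origin is the TCP and whose axes are the flange's). Camera axes: x right, y down, z forward; pixel columns grow to the right and rows downward; lengths in m; the calibration is good to about 2 mm. The wrist camera is an equidistant fisheye: a pixel r from the principal point sees the ray r / f radians off the axis. A picture is of the moment at which its call begins: read the wrist's pose just before it.
- workorder.job_done(): hands the job in; it is judged then, once.
Trained networks look in a picture, given as the dict that the camera call returned (one of the last four; its "shot" number tells which), for a name from the list of things; names that differ only in an ending like _2 or _b are one class to them, and where a whole thing is asked for, a point or a joint stands for the part that bears it (a point fixed in the world has none). Each returns a list of dicts, best first, with "score" (0 to 1); they miss things now and then, are a little off and sometimes report something else, mostly with a low value. They report only what shows in the picture. A call takes as long as a camera call. They do not tell look-alikes from the thing itself.
- vision.spot_in(picture, query): "position" ([column, row] in pixels, amid what is visible of it).
- vision.place_of(picture, query): "position" ([column, row] in pixels: a listed point, or the origin of a listed thing).
The state is a dict: "clock": time; "joint_pos": joint angles; "joint_vel": joint speeds; "tau": joint torques, N m; "eef_pos": TCP position; "tool_rot": TCP orientation; "ft_force": force on the tool from outside, world axes, zero at the start; "ft_torque": the same for the moment, N m; "grip_width": finger opening in m; "grasp_force": force on a finger pad.
Only numpy, scipy, OpenCV 4.12 (cv2) and the standard library are available. Lean on these libraries where they do the work, as an engineer would, in place of code of your own. Each camera call takes 0.05 s, during which the arm holds its last target. There are 200 camera calls.

## Working session

There is one attempt and no reset: what is moved stays moved. The work goes in short steps, Python scripts to look and compute and a shell command to move; the robot and the scene stay as the last step left them, time stands still between calls to the robot, and variables do not carry over. Pictures are saved under pics/ and viewed, at most 12 in all, crops included, and the job is handed in when it is done.

```bash
mkdir -p pics
cat > h.py <<'E'
import numpy as np, cv2, json
from scipy.spatial.transform import Rotation as R
from workcell import bot, vision, workorder
def world(p, uv, z=None):
    """pixel->world using depth (median 5x5) or given z depth"""
    u,v=int(round(uv[0])),int(round(uv[1]))
    if z is None:
        w=p["z_map"][max(v-2,0):v+3,max(u-2,0):u+3]; w=w[w>0]; z=np.median(w) if len(w) else np.nan
    K=np.array(p["K"]); c=np.array([(uv[0]-K[0,2])/K[0,0],(uv[1]-K[1,2])/K[1,1],1])*z
    Rm=cv2.Rodrigues(np.array(p["rvec"],float))[0]
    return Rm.T@(c-np.array(p["tvec"],float).ravel())
def cloud(p):
    K=np.array(p["K"]); z=p["z_map"]; v,u=np.indices(z.shape)
    c=np.stack([(u-K[0,2])/K[0,0]*z,(v-K[1,2])/K[1,1]*z,z],-1)
    Rm=cv2.Rodrigues(np.array(p["rvec"],float))[0]
    return (c-np.array(p["tvec"],float).ravel())@Rm   # H,W,3
E
python3 - <<'E'
from h import *
np.set_printoptions(precision=4,suppress=True)
ps={}
for n in ("scene","side"):
    p=vision.camera(n); cv2.imwrite(f"pics/{n}0.png",p["image"]); np.savez(f"{n}0.npz",**{k:p[k] for k in("image","z_map","K","rvec","tvec")})
    Rm=cv2.Rodrigues(np.array(p["rvec"],float))[0]; print(n,"cam at",-Rm.T@np.ravel(p["tvec"]))
    for q in ("spice_jar_centre","spice_block","red_jar_centre","green_jar_centre","caddy","rear_compartment","lid_hinge","caddy_lid"):
        for d in vision.place_of(p,q)[:2]: print(q,round(d["score"],2),np.array(d["position"]),world(p,d["position"]))
print(bot.get_obs())
E
```

```text
scene cam at [ 0.2698 -0.8666  1.0466]
spice_jar_centre 0.75 [240.2 367.1] [ 0.3626 -0.3211  0.0365]
spice_jar_centre 0.66 [300.2 329. ] [ 0.4902 -0.3259  0.1215]
spice_block 0.68 [310.1 314.8] [ 0.5297 -0.281   0.0886]
red_jar_centre 0.75 [288.2 267.2] [ 0.5259 -0.1518  0.097 ]
green_jar_centre 0.62 [293.3 296. ] [ 0.5071 -0.2381  0.1094]
caddy 0.71 [251.9 200.1] [0.5331 0.1736 0.0065]
caddy 0.51 [306.8 314.6] [ 0.5242 -0.2762  0.0852]
lid_hinge 0.81 [292.8 154.9] [0.667  0.2135 0.1019]Traceback (most recent call last):
  File "<stdin>", line 8, in <module>
ValueError: it knows: caddy, green_jar_centre, lid_hinge, rear_compartment, red_jar_centre, spice_block, spice_jar_centre
```

View pics/scene0.png

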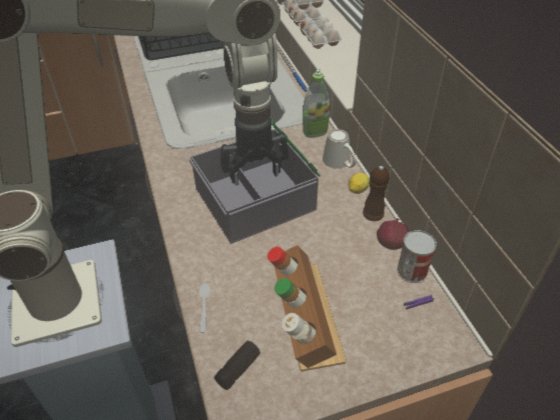

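The scene view shows the white-capped jar at about (297,327), in the nearest bore. The green cap is at (286,289), the red cap at (278,257), and the black look-alike lies at (238,365). The caddy is around (252,190), with its lid seen nearly edge-on at (297,150).

Run:
```python
from h import *
np.set_printoptions(precision=4,suppress=True)
p=vision.camera("side"); cv2.imwrite("pics/side0.png",p["image"]); np.savez("side0.npz",**{k:p[k] for k in("image","z_map","K","rvec","tvec")})
Rm=cv2.Rodrigues(np.array(p["rvec"],float))[0]; print("cam at",-Rm.T@np.ravel(p["tvec"]))
for q in ("spice_jar_centre","spice_block","red_jar_centre","green_jar_centre","caddy","rear_compartment","lid_hinge"):
    for d in vision.place_of(p,q)[:2]: print(q,round(d["score"],2),np.array(d["position"]),world(p,d["position"]))
o=bot.get_obs(); print(o["eef_pos"],o["tool_rot"],o["clock"])
# lid + caddy points
for n in("scene0","side0"):
    p=np.load(n+".npz"); P=cloud(p); hsv=cv2.cvtColor(p["image"],cv2.COLOR_BGR2HSV)
    for nm,h0,h1,s in(("green",40,95,90),("red",0,8,150)):
        m=(hsv[...,0]>=h0)&(hsv[...,0]<=h1)&(hsv[...,1]>s)&(p["z_map"]>0)
        n_,l,st,c=cv2.connectedComponentsWithStats(m.astype(np.uint8))
        for i in range(1,n_):
            if st[i,4]>60: 
                Q=P[l==i]; print(n,nm,c[i],st[i,4],"med",np.median(Q,0),"lo",np.percentile(Q,3,0),"hi",np.percentile(Q,97,0))
```

```text
cam at [ 0.5582 -0.8428  0.834 ]
spice_jar_centre 0.73 [242.3 336.2] [ 0.5026 -0.3294  0.0947]
spice_jar_centre 0.72 [174.4 346.6] [ 0.3655 -0.3177  0.0369]
spice_block 0.97 [268.4 322.4] [ 0.5506 -0.2857  0.0802]
red_jar_centre 0.67 [258.8 263.4] [ 0.526  -0.1491  0.1037]
green_jar_centre 0.55 [250.8 299.8] [ 0.5136 -0.2409  0.0932]
caddy 0.61 [266.7 204.5] [0.5372 0.0518 0.1046]
caddy 0.24 [266.8 323.8] [ 0.5476 -0.2902  0.0816]
rear_compartment 0.8 [288.4 202. ] [0.5912 0.0612 0.1067]
rear_compartment 0.21 [250.6 294.8] [ 0.5132 -0.237   0.1041]
lid_hinge 0.69 [291.7 201. ] [0.5994 0.0631 0.1087]
[ 0.5    -0.      0.2313] [ 0.7071  0.7071 -0.      0.    ] 0.8
scene0 green [318.0809 125.0116] 173 med [0.8131 0.3844 0.0506] lo [0.7825 0.3792 0.0268] hi [0.8394 0.3905 0.0692]
scene0 green [283.8162 286.0855] 234 med [ 0.4918 -0.222   0.1295] lo [ 0.4751 -0.2366  0.1201] hi [ 0.5086 -0.2021  0.1375]
scene0 red [276.4804 254.5441] 204 med [ 0.5048 -0.1341  0.1291] lo [ 0.4882 -0.1487  0.1201] hi [ 0.5216 -0.1144  0.1367]
side0 green [295.0431 132.525 ] 1299 med [0.6012 0.1404 0.2568] lo [0.5369 0.0632 0.1382] hi [0.6777 0.2748 0.3465]
side0 green [364.7692 104.4615] 78 med [0.8115 0.3961 0.2078] lo [0.7979 0.3904 0.1968] hi [0.828  0.4117 0.2141]
side0 green [356.5487 152.5516] 339 med [0.8063 0.3842 0.0507] lo [0.7771 0.3791 0.0183] hi [0.8433 0.3917 0.0757]
side0 green [240.5612 282.7891] 294 med [ 0.4927 -0.2277  0.1277] lo [ 0.475  -0.2391  0.1148] hi [ 0.5096 -0.2051  0.1374]
side0 red [249.4535 251.9961] 258 med [ 0.5053 -0.14    0.1271] lo [ 0.4874 -0.1505  0.1124] hi [ 0.5225 -0.1167  0.1365]
side0 red [407.4167 298.4444] 144 med [ 0.8327 -0.2249  0.0908] lo [ 0.8155 -0.2283  0.0786] hi [ 0.8598 -0.2176  0.1008]
side0 red [403.0312 313.1016] 256 med [ 0.8341 -0.225   0.0431] lo [ 0.8161 -0.2281  0.0189] hi [ 0.8563 -0.2195  0.0624]
```

View pics/side0.png

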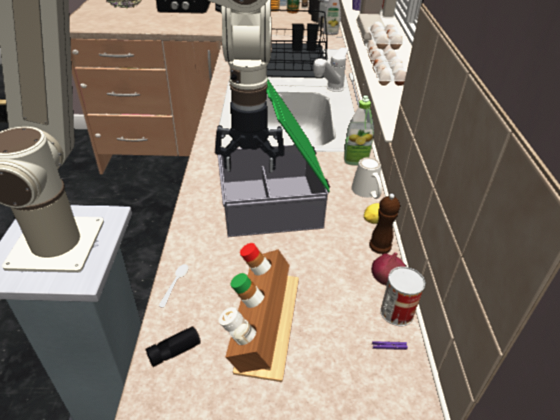

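Run:
```python
from h import *
from scipy.optimize import least_squares
np.set_printoptions(precision=4,suppress=True)
caps=[[],[],[]]; L=[]; CP=[]; 
for n in("scene0","side0"):
    p=np.load(n+".npz"); P=cloud(p); hsv=cv2.cvtColor(p["image"],cv2.COLOR_BGR2HSV); ok=p["z_map"]>0
    H,S,V=[hsv[...,i].astype(int) for i in range(3)]
    near=lambda x,y,r:ok&(np.hypot(P[...,0]-x,P[...,1]-y)<r)
    er=lambda m:cv2.erode(m.astype(np.uint8),np.ones((3,3)))>0
    caps[0].append(P[er(near(.505,-.137,.04)&((H<9)|(H>172))&(S>140)&(P[...,2]>.1))])
    caps[1].append(P[er(near(.492,-.225,.04)&(H>40)&(H<90)&(S>90)&(P[...,2]>.1))])
    w=er(near(.479,-.312,.04)&(S<70)&(V>140)&(P[...,2]>.112)); caps[2].append(P[w]); print(n,w.sum())
    g=er(ok&(H>40)&(H<90)&(S>90)&(P[...,2]>.1)&(P[...,0]<.75)&(P[...,1]>0.03)); L.append(P[g])
    CP.append(P[ok&(P[...,1]>0)&(P[...,1]<.4)&(P[...,0]>.38)&(P[...,0]<.72)&(P[...,2]>.02)&(P[...,2]<.127)&(S<80)&~g])
caps=[np.vstack(c) for c in caps]; print([len(c) for c in caps])
def sdf(q,r,h):  # q in cap frame, z=0 at top, down to -h
    d=np.stack([np.hypot(q[:,0],q[:,1])-r,np.abs(q[:,2]+h/2)-h/2],-1)
    return np.minimum(d.max(1),0)+np.linalg.norm(np.maximum(d,0),axis=1)
def res(x):
    M=R.from_euler('ZY',[x[0],-np.pi/6])
    return np.concatenate([sdf(M.inv().apply(c-x[2+3*i:5+3*i]),x[1],.02)*30/np.sqrt(len(c)) for i,c in enumerate(caps)])
x0=np.r_[-.15,.0205,.495,-.13,.13,.482,-.217,.13,.47,-.305,.13]
s=least_squares(res,x0,loss='soft_l1',f_scale=.003); x=s.x
print("yaw,r",x[:2],"tops",x[2:].reshape(3,3),"rms",np.sqrt(np.mean(s.fun**2)))
a=R.from_euler('ZY',[x[0],-np.pi/6]).apply([0,0,1]); print("axis",a,"white centre",x[8:11]-a*.0525)
Lp=np.vstack(L); c=Lp.mean(0); u,sv,vt=np.linalg.svd(Lp-c,full_matrices=False); nn=vt[2]*np.sign(vt[2][2]); print("lid n",nn,"c",c,"tilt",np.degrees(np.arccos(nn[2])),len(Lp), "sv",sv/np.sqrt(len(Lp)))
CP=np.vstack(CP); np.save("cp.npy",CP)
T=CP[(CP[:,2]>.112)]; rect=cv2.minAreaRect(T[:,:2].astype(np.float32)); print("rim",rect,len(T))
W=CP[(CP[:,2]>.03)&(CP[:,2]<.11)]
# outer near wall: points with smallest y
for y0 in (.02,.04,.06,.08): print(y0,(W[:,1]<y0).sum())
im=np.full((400,400),255,np.uint8)
for q in CP: im[int(399-(q[1]-0)*1000)%400,int((q[0]-.36)*1000)%400]=int(255-q[2]*1800) if q[2]<.127 else 0
for q in Lp: 
    i,j=int(399-q[1]*1000),int((q[0]-.36)*1000)
    if 0<=i<400 and 0<=j<400: im[i,j]=128
cv2.imwrite("pics/top.png",cv2.resize(im,None,fx=1.5,fy=1.5,interpolation=0))
```

```text
scene0 157
side0 256
[328, 371, 413]
yaw,r [-0.1536  0.0177] tops [[ 0.5004 -0.1314  0.1289]
 [ 0.488  -0.22    0.1292]
 [ 0.4759 -0.3094  0.1291]] rms 0.002122940422741677
axis [-0.4941  0.0765  0.866 ] white centre [ 0.5019 -0.3134  0.0837]
lid n [0.8327 0.1321 0.5378] c [0.601  0.1452 0.2588] tilt 57.46909396585071 919 sv [0.0677 0.0532 0.0008]
rim ((0.5469620227813721, 0.18005377054214478), (0.2801052927970886, 0.256806343793869), 9.912858009338379) 1820
0.02 0
0.04 56
0.06 1927
0.08 3795
```

View pics/top.png

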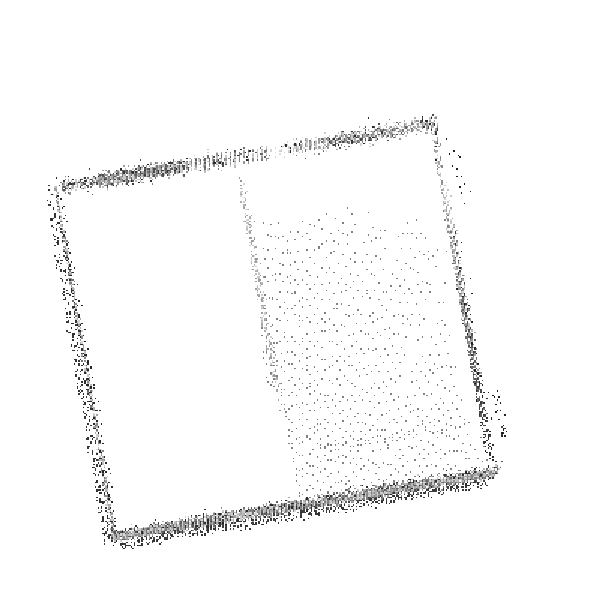

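The top-down plot shows a clean caddy outline: centre about (0.543, 0.180), yaw about 9.5°. The lid is tilted 57.5°.

Plan:
- **Grasp:** hold the jar with the tool 30° off the jar's axis, so 60° from vertical at the block.
- **Placing:** the jar then stands upright in the rear compartment while the tool enters at 30° from vertical, parallel to the lid.

```bash
cat >> h.py <<'E'
def ori(yaw,tilt):  # tool y = frame y, tool z tilted 'tilt' from down towards frame +x
    z=np.array([np.sin(tilt),0,-np.cos(tilt)]); y=np.array([0,1.,0]); M=np.c_[np.cross(y,z),y,z]
    return R.from_euler('z',yaw)*R.from_matrix(M)
CAD=R.from_euler('z',.163); CC=np.array([.543,.180,0])
def cad(v): return CC+CAD.apply(np.array(v)/1000.)
BY=-.1536; TOP=np.array([.4759,-.3094,.1291]); AX=R.from_euler('ZY',[BY,-np.pi/6]).apply([0,0,1])
def plan(pos,rot,n,start=None):
    from scipy.spatial.transform import Slerp
    if start is None:
        o=bot.get_obs(); p0=np.array(o["eef_pos"]); r0=R.from_quat(o["tool_rot"])
    else: p0,r0=start
    d=(r0.inv()*rot).as_rotvec(); out=[]
    for i in range(n):
        r=r0*R.from_rotvec(d*i/n); out.append([np.round(r.inv().apply((np.array(pos)-p0)/n)*1000,1).tolist(),np.round(d/n,3).tolist()])
    print(n,json.dumps(out).replace(" ",""), "dist/row",np.linalg.norm(np.array(pos)-p0)/n*1000)
def where():
    o=bot.get_obs(); print("t",o["clock"],"p",np.round(o["eef_pos"],4),"q",np.round(o["joint_pos"],3),"F",np.round(o["ft_force"],1),"w",o["grip_width"],o["grasp_force"]); return np.array(o["eef_pos"]),R.from_quat(o["tool_rot"])
E
python3 - <<'E'
from h import *
r=ori(BY,np.radians(60)); z=r.apply([0,0,1]); g=TOP-.017*AX+.019*z
print("grasp tcp",g,"pre",g-.1*z)
plan(g-.1*z,r,24)
E
```

```text
grasp tcp [ 0.50056069 -0.31321795  0.10487757] pre [ 0.41497774 -0.29996805  0.15487757]
24 [[[-12.5,-3.5,3.2],[-0.031,-0.036,-0.053]],[[-12.2,-4.3,3.5],[-0.031,-0.036,-0.053]],[[-11.8,-5.1,3.8],[-0.031,-0.036,-0.053]],[[-11.4,-5.8,4.0],[-0.031,-0.036,-0.053]],[[-10.9,-6.5,4.3],[-0.031,-0.036,-0.053]],[[-10.4,-7.2,4.4],[-0.031,-0.036,-0.053]],[[-9.8,-7.9,4.6],[-0.031,-0.036,-0.053]],[[-9.2,-8.5,4.6],[-0.031,-0.036,-0.053]],[[-8.6,-9.1,4.7],[-0.031,-0.036,-0.053]],[[-7.9,-9.7,4.7],[-0.031,-0.036,-0.053]],[[-7.2,-10.3,4.7],[-0.031,-0.036,-0.053]],[[-6.5,-10.8,4.6],[-0.031,-0.036,-0.053]],[[-5.7,-11.2,4.5],[-0.031,-0.036,-0.053]],[[-5.0,-11.7,4.3],[-0.031,-0.036,-0.053]],[[-4.2,-12.0,4.1],[-0.031,-0.036,-0.053]],[[-3.4,-12.4,3.9],[-0.031,-0.036,-0.053]],[[-2.6,-12.6,3.6],[-0.031,-0.036,-0.053]],[[-1.8,-12.8,3.3],[-0.031,-0.036,-0.053]],[[-1.0,-13.0,2.9],[-0.031,-0.036,-0.053]],[[-0.2,-13.1,2.5],[-0.031,-0.036,-0.053]],[[0.6,-13.2,2.1],[-0.031,-0.036,-0.053]],[[1.4,-13.2,1.7],[-0.031,-0.036,-0.053]],[[2.1,-13.2,1.2],[-0.031,-0.036,-0.053]],[[2.8,-13.0,0.7],[-0.031,-0.036,-0.053]]] dist/row 13.375388603433251
```

```bash
python3 -m creep '[[[-37,-10,0],[0,0,-0.142]],[[0,0,0],[0,0,-0.142]],[[0,0,0],[0,0,-0.142]],[[0,0,0],[0,0,-0.142]],[[0,0,0],[0,0,-0.142]],[[0,0,0],[0,0,-0.142]],[[0,0,0],[0,0,-0.142]],[[0,0,0],[0,0,-0.142]],[[0,0,0],[0,0,-0.142]],[[0,0,0],[0,0,-0.139]]]' 85
python3 - <<'E'
from h import *
s=where(); r=ori(BY,np.radians(60)); z=r.apply([0,0,1]); g=TOP-.017*AX+.019*z
plan(g-.1*z,r,12)
E
```

```text
clock: 2.05
eef_pos: [0.49, -0.037, 0.2313]
tool_rot: [0.075, 0.997, 0.0, 0.0]
ft_force: [0.1, -0.8, 0.4]
grip_width: 0.0849
grasp_force: 0.0
t 2.05 p [ 0.49   -0.037   0.2313] q [-0.075  0.224 -0.017  1.33   0.     0.074] F [ 0.1 -0.8  0.4] w 0.08488682161857461 0.0
12 [[[2.9,-22.6,6.4],[0.0,-0.087,0.0]],[[3.5,-22.6,6.1],[0.0,-0.087,0.0]],[[4.0,-22.6,5.8],[0.0,-0.087,0.0]],[[4.5,-22.6,5.4],[0.0,-0.087,0.0]],[[4.9,-22.6,5.0],[0.0,-0.087,0.0]],[[5.3,-22.6,4.6],[0.0,-0.087,0.0]],[[5.7,-22.6,4.1],[0.0,-0.087,0.0]],[[6.0,-22.6,3.6],[0.0,-0.087,0.0]],[[6.3,-22.6,3.1],[0.0,-0.087,0.0]],[[6.5,-22.6,2.5],[0.0,-0.087,0.0]],[[6.7,-22.6,1.9],[0.0,-0.087,0.0]],[[6.8,-22.6,1.3],[0.0,-0.087,0.0]]] dist/row 23.663088035337076
```

```bash
python3 -m creep '[[[3,-22.5,6.5],[0,-0.087,0]],[[3.5,-22.5,6],[0,-0.087,0]],[[4,-22.5,6],[0,-0.087,0]],[[4.5,-22.5,5.5],[0,-0.087,0]],[[5,-22.5,5],[0,-0.087,0]],[[5.5,-22.5,4.5],[0,-0.087,0]],[[5.5,-22.5,4],[0,-0.087,0]],[[6,-22.5,3.5],[0,-0.087,0]],[[6.5,-22.5,3],[0,-0.087,0]],[[6.5,-22.5,2.5],[0,-0.087,0]],[[6.5,-22.5,2],[0,-0.087,0]],[[7,-22.5,1],[0,-0.087,0]]]' 85
python3 - <<'E'
from h import *
s=where(); r=ori(BY,np.radians(60)); z=r.apply([0,0,1]); g=TOP-.017*AX+.019*z
print("err to pre",s[0]-(g-.1*z),(s[1].inv()*r).magnitude())
p=vision.camera("wrist"); cv2.imwrite("pics/w1.png",p["image"])
for q in("spice_jar_centre","green_jar_centre","spice_block"):print(vision.place_of(p,q)[:2])
T=np.array(p["tool_from_camera"]);print(p["K"],T)
np.savez("w1.npz",z_map=p["z_map"],image=p["image"],K=p["K"],T=T,pos=s[0],rot=s[1].as_quat())
E
```

```text
clock: 3.55
eef_pos: [0.4134, -0.2995, 0.1557]
tool_rot: [0.066, 0.863, -0.039, 0.499]
ft_force: [0.9, -0.7, -0.7]
grip_width: 0.0851
grasp_force: 0.0
t 3.55 p [ 0.4134 -0.2995  0.1557] q [-1.035  0.124 -1.033 -0.422  0.731 -0.545] F [ 0.9 -0.7 -0.7] w 0.08506781948981612 0.0
err to pre [-0.00153801  0.00046811  0.0007808 ] 0.002344326518646511
[{'position': [286.3, 179.2], 'score': 0.8}]
[{'position': [392.4, 178.5], 'score': 0.86}]
[{'position': [372.8, 113.5], 'score': 0.63}]
[[325.1922621    0.         282.25831365]
 [  0.         325.1922621  209.74017185]
 [  0.           0.           1.        ]] [[ 2.97883208e-04 -9.53386569e-01 -3.01751491e-01  7.81931048e-02]
 [ 9.99999951e-01  2.54901611e-04  1.81816570e-04  4.24882622e-04]
 [-9.64245344e-05 -3.01751530e-01  9.53386598e-01 -1.42307820e-01]
 [ 0.00000000e+00  0.00000000e+00  0.00000000e+00  1.00000000e+00]]
```

View pics/w1.png

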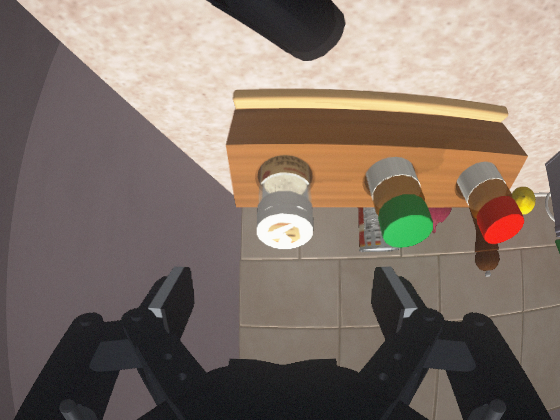

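The wrist view shows the white cap centred at about (286,230), between the open fingers and on the finger centre line (column 282). Its cap is the jar's widest part. I'll check the predicted cap-top pixel against it.

Run:
```python
from h import *
d=np.load("w1.npz"); T=d["T"]; K=d["K"]; r=R.from_quat(d["rot"])
def proj(P):
    t=r.inv().apply(P-d["pos"]); c=T[:3,:3].T@(t-T[:3,3]); th=np.arctan2(np.hypot(c[0],c[1]),c[2]); k=th*K[0,0]/np.hypot(c[0],c[1]); return K[0,2]+c[0]*k,K[1,2]+c[1]*k
print("top",proj(TOP),"centre",proj(TOP-AX*.0525),"edges",[proj(TOP+s*.0205*R.from_euler('z',BY).apply([0,1,0])) for s in(-1,1)])
z=r.apply([0,0,1]); g=TOP-.017*AX+.019*ori(BY,np.radians(60)).apply([0,0,1])
print("to grasp, tool mm",r.inv().apply(g-d["pos"])*1000)
```

```text
top (np.float64(281.3934414855674), np.float64(237.26108618458676)) centre (np.float64(281.6521553085318), np.float64(185.5427013682683)) edges [(np.float64(252.14995504553545), np.float64(237.11690497864313)), (np.float64(310.6547011696271), np.float64(237.2569687684796))]
to grasp, tool mm [-3.42195516e-02 -6.74757927e-02  1.01768994e+02]
```

```bash
python3 -m creep '[[[1,1,20],[0,0,0]],[[1,1,20],[0,0,0]],[[1,0.5,20],[0,0,0]],[[0,0,20],[0,0,0]],[[0,0,20],[0,0,0]],[[0,0,0],[0,0,0]]]' 85; python3 -m creep '[[[0,0,0],[0,0,0]],[[0,0,0],[0,0,0]],[[0,0,0],[0,0,0]],[[0,0,0],[0,0,0]],[[0,0,0],[0,0,0]],[[0,0,0],[0,0,0]],[[0,0,0],[0,0,0]],[[0,0,0],[0,0,0]]]' 15
python3 - <<'E'
from h import *
s=where()
p=vision.camera("wrist"); cv2.imwrite("pics/w2.png",p["image"])
print("axis in tool",s[1].inv().apply(AX))
E
```

```text
clock: 4.5
eef_pos: [0.5, -0.308, 0.103]
tool_rot: [0.065, 0.864, -0.038, 0.498]
ft_force: [-0.1, -0.3, -0.1]
grip_width: 0.0848
grasp_force: 0.0
clock: 5.5
eef_pos: [0.4978, -0.3093, 0.1028]
tool_rot: [0.067, 0.864, -0.039, 0.498]
ft_force: [-5.3, -0.1, 6.0]
grip_width: 0.0392
grasp_force: 59.7
t 5.5 p [ 0.4978 -0.3093  0.1028] q [-0.846  0.391 -0.968 -0.714  0.584 -0.394] F [-5.3 -0.1  6. ] w 0.039221226246244856 59.72735211253166
axis in tool [-4.98543208e-01 -8.20117792e-04 -8.66864463e-01]
```

View pics/w2.png

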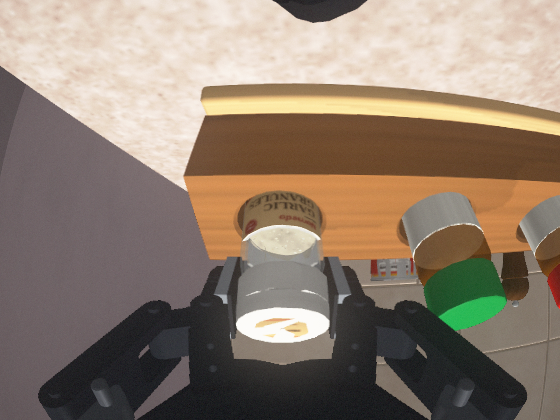

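The jar is gripped on its cap, opening 39 mm at (283,300). Now I'll pull along the jar axis.

```bash
python3 -m creep '[[[-3,0,-5.2],[0,0,0]],[[-4,0,-6.9],[0,0,0]],[[-5,0,-8.7],[0,0,0]],[[-5,0,-8.7],[0,0,0]],[[-5,0,-8.7],[0,0,0]],[[-5,0,-8.7],[0,0,0]],[[-6,0,-10.4],[0,0,0]],[[-6,0,-10.4],[0,0,0]],[[-6,0,-10.4],[0,0,0]],[[-7,0,-12.1],[0,0,0]],[[-7,0,-12.1],[0,0,0]],[[0,0,0],[0,0,0]]]'
python3 - <<'E'
from h import *
s=where()
for n in("scene","side"):
    p=vision.camera(n); cv2.imwrite(f"pics/{n}2.png",p["image"])
    np.savez(f"{n}2.npz",**{k:p[k] for k in("image","z_map","K","rvec","tvec")})
a=cv2.imread("pics/side2.png")[180:400,120:400]; b=cv2.imread("pics/scene2.png")[180:400,160:440]
cv2.imwrite("pics/pull.png",cv2.resize(np.hstack([a,b]),None,fx=1.4,fy=1.4))
E
```

```text
clock: 7.05
eef_pos: [0.4395, -0.3, 0.2055]
tool_rot: [0.067, 0.864, -0.039, 0.498]
ft_force: [-0.1, -0.2, -1.2]
grip_width: 0.0392
grasp_force: 60.6
t 7.05 p [ 0.4395 -0.3     0.2055] q [-0.964  0.001 -0.938 -0.24   0.676 -0.485] F [-0.1 -0.2 -1.2] w 0.0392330740610683 60.575419664382935
```

View pics/pull.png

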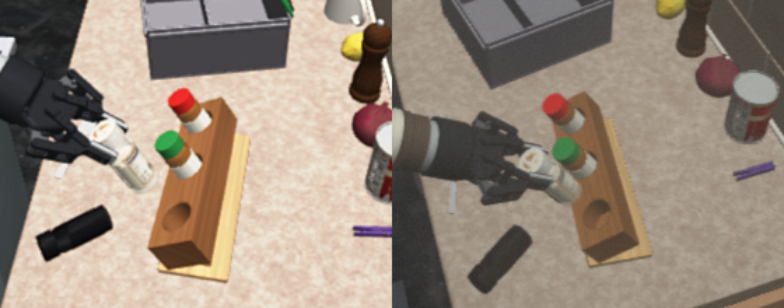

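The jar is out of the bore and held. The red and green jars still stand in place. Next I'll plan the transit to the caddy.

```bash
cat >> h.py <<'E'
GT=np.array([.4978,-.3093,.1028]); GR=R.from_quat([.067,.864,-.039,.498])
B=GR.inv().apply(TOP-.105*AX-GT)   # jar bottom in tool
def tcp(loc,rot): return cad(loc)-rot.apply(B)
E
python3 - <<'E'
from h import *
s=where(); print("B",B)
r=ori(.163,np.radians(30))
up=s[0]+[0,0,.07]
W=[tcp(v,r) for v in([-60,0,209],[22,0,66],[40,0,8])]
print("W",W)
plan(up,s[1],3); plan(W[0],r,12,(up,s[1]))
E
```

```text
t 7.15 p [ 0.4396 -0.2997  0.2043] q [-0.963  0.003 -0.939 -0.242  0.676 -0.485] F [ 0.4 -0.8 -1.9] w 0.03929053001918494 60.5769681930542
B [ 0.040454   -0.00335855  0.05911535]
W [array([0.48865421, 0.17446601, 0.2804224 ]), array([0.56956729, 0.1877729 , 0.1374224 ]), array([0.5873287 , 0.19069393, 0.0794224 ])]
3 [[[-20.2,-0.0,-11.7],[0.0,0.0,0.0]],[[-20.2,-0.0,-11.7],[0.0,0.0,0.0]],[[-20.2,-0.0,-11.7],[0.0,0.0,0.0]]] dist/row 23.333333333333336
12 [[[0.6,39.7,-2.0],[-0.019,0.043,-0.019]],[[-0.1,39.7,-1.3],[-0.019,0.043,-0.019]],[[-0.8,39.7,-0.5],[-0.019,0.043,-0.019]],[[-1.6,39.7,0.2],[-0.019,0.043,-0.019]],[[-2.3,39.6,0.8],[-0.019,0.043,-0.019]],[[-3.1,39.6,1.5],[-0.019,0.043,-0.019]],[[-4.0,39.5,2.1],[-0.019,0.043,-0.019]],[[-4.8,39.3,2.6],[-0.019,0.043,-0.019]],[[-5.7,39.2,3.1],[-0.019,0.043,-0.019]],[[-6.6,39.0,3.6],[-0.019,0.043,-0.019]],[[-7.5,38.8,4.0],[-0.019,0.043,-0.019]],[[-8.4,38.6,4.4],[-0.019,0.043,-0.019]]] dist/row 39.7269001548796
```

```bash
python3 -m creep '[[[-20,0,-12],[0,0,0]],[[-20,0,-12],[0,0,0]],[[-20,0,-12],[0,0,0]]]'; python3 -m creep '[[[0.5,20,-2],[-0.019,0.043,-0.019]],[[0,40,-1.5],[-0.019,0.043,-0.019]],[[-1,40,-0.5],[-0.019,0.043,-0.019]],[[-1.5,40,0],[-0.019,0.043,-0.019]],[[-2.5,40,1],[-0.019,0.043,-0.019]],[[-3,40,1.5],[-0.019,0.043,-0.019]],[[-4,40,2],[-0.019,0.043,-0.019]],[[-5,40,2.5],[-0.019,0.043,-0.019]],[[-6,40,3],[-0.019,0.043,-0.019]],[[-6.5,40,3.5],[-0.019,0.043,-0.019]],[[-7.5,40,4],[-0.019,0.043,-0.019]],[[-8.5,20,4.5],[-0.019,0.043,-0.019]]]'
python3 - <<'E'
from h import *
s=where()
r=ori(.163,np.radians(30))
print("need turn",(s[1].inv()*r).as_rotvec())
plan(tcp([-60,0,209],r),r,3)
p=vision.camera("side"); cv2.imwrite("pics/side3.png",p["image"][0:300,130:430].repeat(2,0).repeat(2,1))
E
```

```text
clock: 7.52
eef_pos: [0.4388, -0.2992, 0.2736]
tool_rot: [0.067, 0.865, -0.037, 0.496]
ft_force: [1.2, -0.6, -1.8]
grip_width: 0.0393
grasp_force: 60.6
clock: 9.02
eef_pos: [0.4864, 0.145, 0.2801]
tool_rot: [-0.082, 0.963, 0.022, 0.256]
ft_force: [-0.5, 0.6, -1.3]
grip_width: 0.0391
grasp_force: 60.9
t 9.025 p [0.4864 0.145  0.2801] q [ 0.34  -0.144 -0.415  0.786 -0.083  0.148] F [-0.5  0.6 -1.3] w 0.039128331431937925 60.912103056907654
need turn [ 0.0041442  -0.00343415  0.00516154]
3 [[[-2.1,9.5,1.1],[0.001,-0.001,0.002]],[[-2.1,9.5,1.1],[0.001,-0.001,0.002]],[[-2.1,9.6,1.1],[0.001,-0.001,0.002]]] dist/row 9.840688732226711
```

View pics/side3.png

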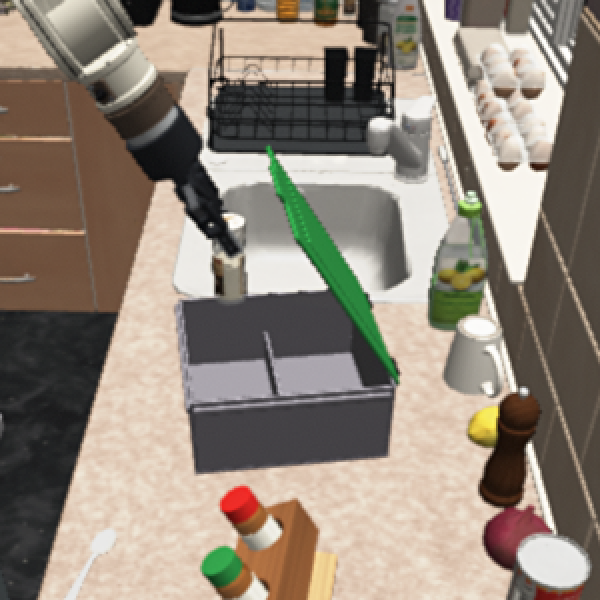

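The side view shows the jar hanging upright (cap at (232,225), bottom at (230,298)), the arm parallel to the lid, and clear space between them. Now in, along the tool axis.

```bash
python3 -m creep '[[[-2,9.5,1],[0.001,-0.001,0.002]],[[-2,9.5,1],[0.001,-0.001,0.002]],[[-2,9.5,1],[0.002,-0.001,0.002]],[[0,0,20],[0,0,0]],[[0,0,20],[0,0,0]],[[0,0,20],[0,0,0]],[[0,0,20],[0,0,0]],[[0,0,20],[0,0,0]],[[0,0,0],[0,0,0]]]'
python3 - <<'E'
from h import *
s=where()
r=ori(.163,np.radians(30))
print("bottom local mm",CAD.inv().apply(s[0]+s[1].apply(B)-CC)*1000)
plan(tcp([22,0,66],r),r,4)
p=vision.camera("side"); np.savez("side4.npz",**{k:p[k] for k in("image","z_map","K","rvec","tvec")}); q=vision.camera("scene")
a=p["image"][30:250,170:370]; b=q["image"][50:270,150:350]
cv2.imwrite("pics/in4.png",cv2.resize(np.hstack([a,b]),None,fx=2,fy=2))
E
```

```text
clock: 10.2
eef_pos: [0.5377, 0.1791, 0.1936]
tool_rot: [-0.076, 0.963, 0.02, 0.258]
ft_force: [0.1, 0.0, -1.8]
grip_width: 0.0391
grasp_force: 60.9
t 10.2 p [0.5377 0.1791 0.1936] q [ 0.381  0.051 -0.472  0.536 -0.112  0.195] F [ 0.1  0.  -1.8] w 0.03909441241735175 60.944490283727646
bottom local mm [-10.93929539  -3.39802424 122.16202413]
4 [[[-0.1,0.9,16.3],[-0.001,-0.0,-0.001]],[[-0.1,0.9,16.3],[-0.001,-0.0,-0.001]],[[-0.1,0.9,16.3],[-0.001,-0.0,-0.001]],[[-0.1,0.9,16.3],[-0.001,-0.0,-0.001]]] dist/row 16.292549690633148
```

View pics/in4.png

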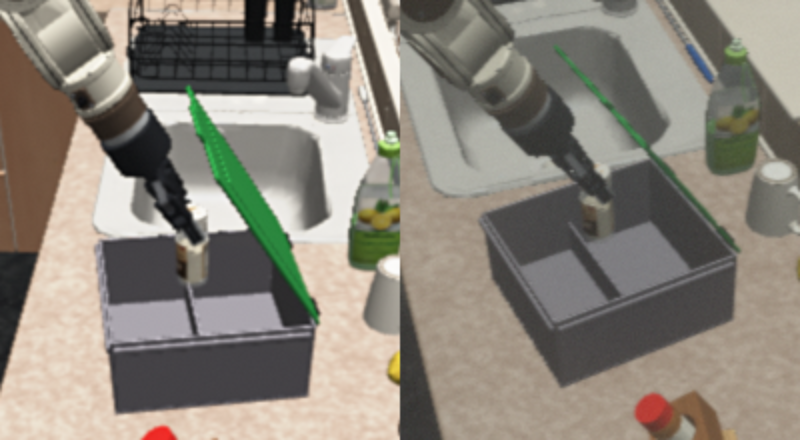

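The jar is upright above the cross wall, with the gripper well clear of the lid in both views. Continuing down.

```bash
python3 -m creep '[[[0,1,16.5],[0,0,0]],[[0,1,16.5],[0,0,0]],[[0,1,16.5],[0,0,0]],[[0,1,16.5],[0,0,0]],[[2,0,9],[0,0,0]],[[2,0,9],[0,0,0]],[[2.5,0,9],[0,0,0]],[[2.5,0,9],[0,0,0]],[[0,0,0],[0,0,0]]]'
python3 - <<'E'
from h import *
s=where()
r=ori(.163,np.radians(30))
print("bottom local mm",CAD.inv().apply(s[0]+s[1].apply(B)-CC)*1000)
plan(tcp([40,0,8],r),r,4)
p=vision.camera("side"); q=vision.camera("scene")
a=p["image"][100:250,200:350]; b=q["image"][110:260,175:325]
cv2.imwrite("pics/in5.png",cv2.resize(np.hstack([a,b]),None,fx=2.6,fy=2.6))
E
```

```text
clock: 11.42
eef_pos: [0.5804, 0.1901, 0.1015]
tool_rot: [-0.076, 0.963, 0.02, 0.259]
ft_force: [0.5, 0.2, -1.7]
grip_width: 0.039
grasp_force: 60.9
t 11.425 p [0.5804 0.1901 0.1015] q [ 0.369  0.254 -0.513  0.289 -0.105  0.183] F [ 0.5  0.2 -1.7] w 0.03897982391535235 60.94064489006996
bottom local mm [33.0793196   0.51423069 30.07756015]
4 [[[1.3,-0.1,5.7],[-0.001,0.0,-0.001]],[[1.3,-0.1,5.7],[-0.001,0.0,-0.001]],[[1.3,-0.1,5.7],[-0.001,0.0,-0.001]],[[1.3,-0.1,5.7],[-0.001,0.0,-0.001]]] dist/row 5.791096767665409
```

View pics/in5.png

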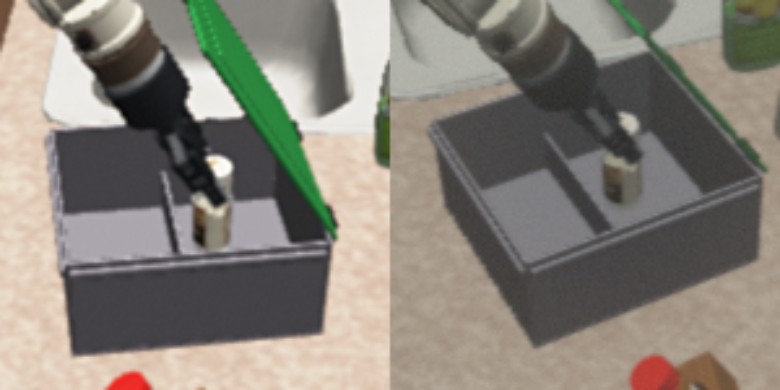

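The jar is inside the rear compartment, past the cross wall. I'll lower it to floor contact in small steps.

```bash
python3 -m creep '[[[1.5,0,5.5],[0,0,0]],[[1.5,0,5.5],[0,0,0]],[[1,0,5],[0,0,0]],[[1,0,3],[0,0,0]],[[0,0,0],[0,0,0]]]'; python3 -m creep '[[[1,0,1.7],[0,0,0]],[[0,0,0],[0,0,0]]]';  python3 -m creep '[[[1,0,1.7],[0,0,0]],[[0,0,0],[0,0,0]]]'
```

```text
clock: 12.15
eef_pos: [0.5859, 0.191, 0.0833]
tool_rot: [-0.076, 0.963, 0.02, 0.259]
ft_force: [0.6, -0.8, -0.7]
grip_width: 0.0389
grasp_force: 60.9
clock: 12.4
eef_pos: [0.586, 0.1911, 0.0818]
tool_rot: [-0.076, 0.963, 0.021, 0.259]
ft_force: [-0.1, 0.8, -1.0]
grip_width: 0.0389
grasp_force: 60.9
clock: 12.65
eef_pos: [0.5859, 0.1911, 0.0797]
tool_rot: [-0.076, 0.963, 0.021, 0.259]
ft_force: [0.3, 0.3, 0.1]
grip_width: 0.0388
grasp_force: 60.9
```

```bash
python3 -m creep '[[[1,0,1.7],[0,0,0]],[[0,0,0],[0,0,0]]]'; python3 -m creep '[[[1,0,1.7],[0,0,0]],[[0,0,0],[0,0,0]]]'
```

```text
clock: 12.9
eef_pos: [0.5859, 0.1911, 0.0776]
tool_rot: [-0.076, 0.963, 0.02, 0.259]
ft_force: [-0.0, -0.1, -1.0]
grip_width: 0.0393
grasp_force: 60.9
clock: 13.15
eef_pos: [0.586, 0.1911, 0.0757]
tool_rot: [-0.076, 0.963, 0.021, 0.259]
ft_force: [0.1, -1.1, -1.8]
grip_width: 0.0394
grasp_force: 60.9
```

```bash
python3 -m creep '[[[1,0,1.7],[0,0,0]],[[0,0,0],[0,0,0]]]'; python3 -m creep '[[[0.5,0,0.9],[0,0,0]],[[0,0,0],[0,0,0]]]'
```

```text
clock: 13.4
eef_pos: [0.5872, 0.1914, 0.0754]
tool_rot: [-0.076, 0.962, 0.021, 0.261]
ft_force: [-0.3, -0.7, 4.0]
grip_width: 0.0395
grasp_force: 61.6
clock: 13.65
eef_pos: [0.5877, 0.1914, 0.0753]
tool_rot: [-0.076, 0.962, 0.021, 0.262]
ft_force: [-4.9, -2.5, 9.7]
grip_width: 0.039
grasp_force: 62.3
```

Contact with the floor at TCP z ≈ 0.0755, as predicted. Ease up slightly, open, wait, then retreat along the tool axis.

```bash
python3 -m creep '[[[-0.5,0,-1],[0,0,0]],[[0,0,0],[0,0,0]]]'; python3 -m creep '[[[0,0,0],[0,0,0]],[[0,0,0],[0,0,0]],[[0,0,0],[0,0,0]],[[0,0,0],[0,0,0]],[[0,0,0],[0,0,0]],[[0,0,0],[0,0,0]]]' 75;  python3 -m creep '[[[0,0,-5],[0,0,0]],[[0,0,-10],[0,0,0]],[[0,0,-15],[0,0,0]],[[0,0,-20],[0,0,0]],[[0,0,-25],[0,0,0]],[[0,0,-30],[0,0,0]],[[0,0,-30],[0,0,0]],[[0,0,-30],[0,0,0]],[[0,0,-30],[0,0,0]],[[0,0,0],[0,0,0]]]'
python3 - <<'E'
from h import *
s=where()
p=vision.camera("side"); q=vision.camera("scene")
for n,c in(("side6",p),("scene6",q)): np.savez(n+".npz",**{k:c[k] for k in("image","z_map","K","rvec","tvec")})
P=cloud(p); g=(P-CC)@CAD.as_matrix()*1000
m=(np.abs(g[...,0]-45)<45)&(np.abs(g[...,1])<100)&(g[...,2]>40)&(g[...,2]<125)&(p["z_map"]>0)
hsv=cv2.cvtColor(p["image"],cv2.COLOR_BGR2HSV); m&=~((hsv[...,0]>40)&(hsv[...,0]<90)&(hsv[...,1]>90))
print(m.sum(),np.percentile(g[m],[3,50,97],axis=0))
# lid
L=(hsv[...,0]>40)&(hsv[...,0]<90)&(hsv[...,1]>90)&(g[...,2]>130)&(g[...,0]<140)&(np.abs(g[...,1])<130); L=cv2.erode(L.astype(np.uint8),np.ones((3,3)))>0
Q=g[L]; c=Q.mean(0); n=np.linalg.svd(Q-c)[2][2] if len(Q)<4000 else 0; n*=np.sign(n[2]); print("lid n",n,"c",c,np.degrees(np.arctan2(n[0],n[2])),"tip",np.percentile(Q,[0.5,99.5],axis=0))
a=p["image"][80:250,190:340]; b=q["image"][80:250,175:325]
cv2.imwrite("pics/rel6.png",cv2.resize(np.hstack([a,b]),None,fx=2.6,fy=2.6))
E
```

```text
clock: 13.9
eef_pos: [0.5872, 0.1914, 0.0754]
tool_rot: [-0.076, 0.962, 0.021, 0.261]
ft_force: [-1.3, 0.0, 5.3]
grip_width: 0.0392
grasp_force: 61.1
clock: 14.65
eef_pos: [0.586, 0.1912, 0.074]
tool_rot: [-0.076, 0.963, 0.021, 0.259]
ft_force: [-0.5, -1.0, -0.2]
grip_width: 0.0752
grasp_force: 0.0
clock: 15.9
eef_pos: [0.4897, 0.1763, 0.2466]
tool_rot: [-0.076, 0.962, 0.022, 0.263]
ft_force: [0.7, -1.0, -0.1]
grip_width: 0.075
grasp_force: 0.0
t 15.9 p [0.4897 0.1763 0.2466] q [ 0.422 -0.097 -0.471  0.678 -0.131  0.229] F [ 0.7 -1.  -0.1] w 0.07495861198372426 0.0
393 [[ 18.8785356  -19.62059935  43.70534192]
 [ 35.91574319 -11.98995024  84.91807219]
 [ 56.52960711  13.10260407 111.19225258]]
lid n [ 0.84252396 -0.00427001  0.53864195] c [ 51.22610957 -40.27687898 259.32425165] 57.40842775820446 tip [[  -9.30363266 -122.77939556  149.92744953]
 [ 119.1472401    67.72033909  352.0906573 ]]
```

View pics/rel6.png

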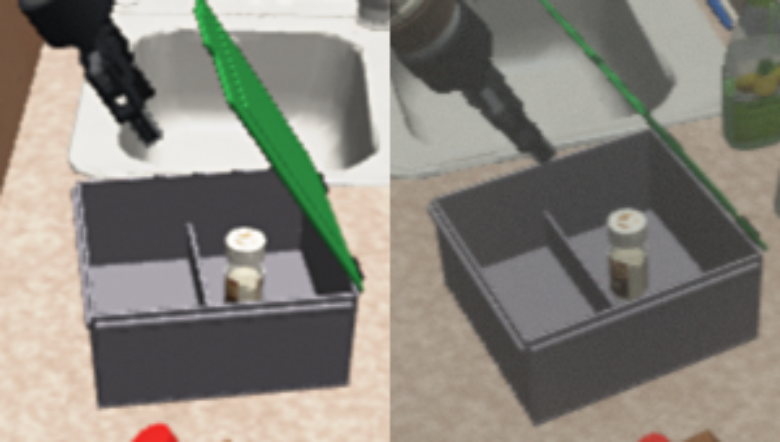

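The jar stands upright in the rear compartment (cap at (245,240) in the left view, local ≈ (37,-2), top at about 110 mm). The lid is still at 57.4°. Next: go round and over the lid with closed fingers.

Run:
```python
from h import *
s=where(); r=ori(.163,0)
a=cad([-110,0,420]); plan(a,s[1],6); plan(a,r,6,(a,s[1])); b=cad([45,0,420]); plan(b,r,5,(a,r)); plan(cad([45,0,320]),r,4,(b,r))
```

```text
t 16.0 p [0.489  0.1757 0.2432] q [ 0.421 -0.093 -0.474  0.677 -0.131  0.229] F [-0.3 -0.6 -0.8] w 0.07533714163602638 0.0
6 [[[-6.8,-0.8,-30.2],[0.0,0.0,0.0]],[[-6.8,-0.8,-30.2],[0.0,0.0,0.0]],[[-6.8,-0.8,-30.2],[0.0,0.0,0.0]],[[-6.8,-0.8,-30.2],[0.0,0.0,0.0]],[[-6.8,-0.8,-30.2],[0.0,0.0,0.0]],[[-6.8,-0.8,-30.2],[0.0,0.0,0.0]]] dist/row 30.9166935632339
6 [[[0.0,0.0,0.0],[-0.0,0.088,-0.001]],[[0.0,0.0,0.0],[-0.0,0.088,-0.001]],[[0.0,0.0,0.0],[-0.0,0.088,-0.001]],[[0.0,0.0,0.0],[-0.0,0.088,-0.001]],[[0.0,0.0,0.0],[-0.0,0.088,-0.001]],[[0.0,0.0,0.0],[-0.0,0.088,-0.001]]] dist/row 0.0
5 [[[-31.0,-0.0,0.0],[0.0,0.0,0.0]],[[-31.0,-0.0,0.0],[0.0,0.0,0.0]],[[-31.0,-0.0,0.0],[0.0,0.0,0.0]],[[-31.0,-0.0,0.0],[0.0,0.0,0.0]],[[-31.0,-0.0,0.0],[0.0,0.0,0.0]]] dist/row 30.999999999999993
4 [[[0.0,0.0,25.0],[0.0,0.0,0.0]],[[0.0,0.0,25.0],[0.0,0.0,0.0]],[[0.0,0.0,25.0],[0.0,0.0,0.0]],[[0.0,0.0,25.0],[0.0,0.0,0.0]]] dist/row 24.999999999999993
```

```bash
python3 -m creep '[[[-7,-1,-30],[0,0,0]],[[-7,-1,-30],[0,0,0]],[[-7,-1,-30],[0,0,0]],[[-7,-1,-30],[0,0,0]],[[-7,-1,-30],[0,0,0]],[[-7,0,-30],[0,0,0]],[[0,0,0],[0,0.088,0]],[[0,0,0],[0,0.088,0]],[[0,0,0],[0,0.088,0]],[[0,0,0],[0,0.088,0]],[[0,0,0],[0,0.088,0]],[[0,0,0],[0,0.088,0]]]' 0
python3 - <<'E'
from h import *
s=where(); print("local",CAD.inv().apply(s[0]-CC)*1000,(s[1].inv()*ori(.163,0)).as_rotvec())
E
```

```text
clock: 17.5
eef_pos: [0.4369, 0.1622, 0.418]
tool_rot: [-0.079, 0.997, -0.0, -0.003]
ft_force: [0.0, -0.5, -0.3]
grip_width: -0.0
grasp_force: 0.0
t 17.5 p [0.4369 0.1622 0.418 ] q [3.550e-01 1.820e-01 4.120e-01 1.807e+00 1.000e-03 1.970e-01] F [ 0.  -0.5 -0.3] w -1.3074973756944787e-05 0.0
local [-1.07596945e+02 -2.98342373e-01  4.17984057e+02] [-0.0002643  -0.00641831 -0.00545257]
```

```bash
python3 -m creep '[[[-25,0,0],[0,0,0]],[[-30,0,0],[0,0,0]],[[-30,0,0],[0,0,0]],[[-30,0,0],[0,0,0]],[[-30,0,0],[0,0,0]],[[-10,0,0],[0,0,0]],[[0,0,20],[0,0,0]],[[0,0,25],[0,0,0]],[[0,0,25],[0,0,0]],[[0,0,25],[0,0,0]],[[0,0,0],[0,0,0]]]'
python3 - <<'E'
from h import *
s=where(); print("local",CAD.inv().apply(s[0]-CC)*1000)
# arc contact path: contact point at 235 mm along lid, tip radius clearance
for f in np.radians([57.4,50,42,34,26,18,10,4,0]):
    c=np.array([130,120])+235*np.array([-np.cos(f),np.sin(f)])+8*np.array([np.sin(f),np.cos(f)])+11*np.array([np.sin(f),0]); print(round(np.degrees(f)),c.round())
E
```

```text
clock: 18.88
eef_pos: [0.5883, 0.1861, 0.32]
tool_rot: [-0.079, 0.997, -0.001, -0.005]
ft_force: [-0.7, 0.3, -0.1]
grip_width: -0.0001
grasp_force: 0.0
t 18.875 p [0.5883 0.1861 0.32  ] q [0.306 0.491 0.596 1.685 0.    0.149] F [-0.7  0.3 -0.1] w -0.00011130978340845688 0.0
local [ 45.67989601  -1.33899566 320.01170826]
57 [ 19. 322.]
50 [ -7. 305.]
42 [-32. 283.]
34 [-54. 258.]
26 [-73. 230.]
18 [-88. 200.]
10 [-98. 169.]
4 [-103.  144.]
0 [-105.  128.]
```

```bash
python3 -m creep '[[[14,0,0],[0,0,0]],[[13,0,0],[0,0,0]],[[13,0,8],[0,0,0]],[[13,0,9],[0,0,0]],[[12.5,0,11],[0,0,0]],[[12.5,0,11],[0,0,0]],[[11,0,12.5],[0,0,0]],[[11,0,12.5],[0,0,0]],[[0,0,0],[0,0,0]]]'
python3 - <<'E'
from h import *
s=where(); print("local",CAD.inv().apply(s[0]-CC)*1000)
E
```

```text
clock: 20.0
eef_pos: [0.4904, 0.1708, 0.2604]
tool_rot: [-0.079, 0.997, -0.0, -0.001]
ft_force: [-0.7, -0.2, -0.7]
grip_width: 0.0
grasp_force: 0.0
t 20.0 p [0.4904 0.1708 0.2604] q [0.335 0.271 0.12  1.423 0.    0.177] F [-0.7 -0.2 -0.7] w 4.2390168191236545e-05 0.0
local [-53.40104691  -0.51700022 260.44284853]
```

```bash
cat >> h.py <<'E'
def lid():
    p=vision.camera("side"); P=cloud(p); g=(P-CC)@CAD.as_matrix()*1000; hsv=cv2.cvtColor(p["image"],cv2.COLOR_BGR2HSV)
    L=(hsv[...,0]>40)&(hsv[...,0]<90)&(hsv[...,1]>90)&(g[...,2]>100)&(g[...,0]<140)&(g[...,0]>-160)&(np.abs(g[...,1])<130); L=cv2.erode(L.astype(np.uint8),np.ones((3,3)))>0
    Q=g[L]; c=Q.mean(0); n=np.linalg.svd(Q-c,full_matrices=False)[2][2]; n*=np.sign(n[2]); print("lid",len(Q),"c",c,"deg",np.degrees(np.arctan2(n[0],n[2])),"x/z range",np.percentile(Q,[.5,99.5],axis=0).round()); return p
E
python3 -c 'from h import *; lid()'
python3 -m creep '[[[9.5,0,14],[0,0,0]],[[9.5,0,14],[0,0,0]],[[7.5,0,15],[0,0,0]],[[7.5,0,15],[0,0,0]],[[5,0,15.5],[0,0,0]],[[5,0,15.5],[0,0,0]],[[3,0,12],[0,0,0]],[[2,0,12],[0,0,0]],[[0,0,0],[0,0,0]]]'
python3 -c 'from h import *; lid();s=where(); print("local",CAD.inv().apply(s[0]-CC)*1000)'
```

```text
lid 2851 c [ 19.58158597 -23.54631807 205.48066914] deg 34.34215405658158 x/z range [[ -85. -121.  132.]
 [ 125.  106.  276.]]
clock: 21.18
eef_pos: [0.4414, 0.163, 0.1465]
tool_rot: [-0.079, 0.997, -0.0, -0.002]
ft_force: [-0.4, -0.1, -0.1]
grip_width: 0.0005
grasp_force: 0.0
lid 4358 c [  1.4299765  -16.85346268 138.50560118] deg 4.54421932460191 x/z range [[-134. -121.  127.]
 [ 123.  114.  149.]]
t 21.225 p [0.4417 0.1631 0.1469] q [ 0.353  0.242 -0.221  1.11   0.     0.196] F [ 0.1  0.  -0.2] w 5.096500146616658e-05 0.0
local [-102.73054346   -0.27705937  146.9485002 ]
```

The lid is at 4.5° and following the fingers. Press it home.

```bash
python3 -m creep '[[[1,0,7],[0,0,0]],[[1,0,7],[0,0,0]],[[0,0,4],[0,0,0]],[[0,0,0],[0,0,0]]]'
python3 -m creep '[[[0,0,2],[0,0,0]],[[0,0,1],[0,0,0]],[[0,0,0],[0,0,0]]]'
```

```text
clock: 21.72
eef_pos: [0.4395, 0.1626, 0.1288]
tool_rot: [-0.079, 0.997, -0.0, -0.001]
ft_force: [0.5, -0.2, -0.5]
grip_width: 0.0002
grasp_force: 0.0
clock: 22.1
eef_pos: [0.4398, 0.1628, 0.127]
tool_rot: [-0.079, 0.997, -0.0, -0.001]
ft_force: [-1.7, -1.2, 5.9]
grip_width: -0.0001
grasp_force: 2.8
```

```bash
python3 -m creep '[[[0,0,2],[0,0,0]],[[0,0,1],[0,0,0]],[[0,0,0],[0,0,0]],[[0,0,0],[0,0,0]]]'
python3 -m creep '[[[0,0,-15],[0,0,0]],[[0,0,-25],[0,0,0]],[[0,0,-40],[0,0,0]],[[0,0,-40],[0,0,0]],[[0,0,0],[0,0,0]]]'
python3 - <<'E'
from h import *
p=lid(); where(); a=p["image"]
b=vision.camera("scene")["image"]; cv2.imwrite("pics/end.png",cv2.resize(np.hstack([a[90:390,120:400],b[90:390,160:440]]),None,fx=1.4,fy=1.4))
E
```

```text
clock: 22.6
eef_pos: [0.4399, 0.1628, 0.1266]
tool_rot: [-0.079, 0.997, 0.0, 0.0]
ft_force: [-7.4, -3.0, 22.9]
grip_width: 0.0004
grasp_force: 11.5
clock: 23.22
eef_pos: [0.4423, 0.1636, 0.2467]
tool_rot: [-0.079, 0.997, 0.001, 0.003]
ft_force: [0.2, -0.4, 0.1]
grip_width: 0.0001
grasp_force: 0.0
lid 4653 c [ -4.12110962 -13.82399205 128.37732384] deg -0.02769004633040117 x/z range [[-134. -121.  124.]
 [ 123.  112.  132.]]
t 23.275 p [0.4411 0.1632 0.2447] q [ 0.354  0.174 -0.044  1.35   0.     0.196] F [-0.   0.  -0.4] w 0.00013708850490991338 0.0
```

View pics/end.png

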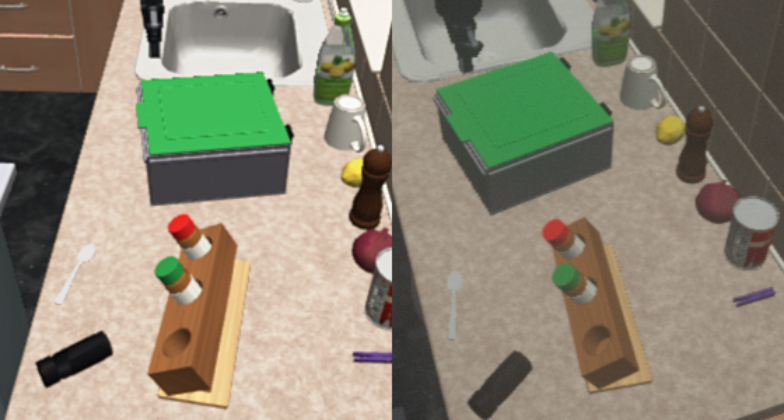

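The lid lies flat at 0.0° (around (210,110) in the left view), both amber jars are in place, the bore is empty, and the robot is clear.

```bash
python3 -c 'from workcell import workorder; print(workorder.job_done())'
```

```text
the job is handed in; nothing more can be done
None
```

The spice jar was set down upright on the floor of the caddy's rear compartment and the lid pressed fully shut (measured at 0.0°). The two amber jars stayed undisturbed, and the job was handed in at about 23 s of the 59 s allowed.

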